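# Hang the kitchen thermometer on its screw

### The job

Take the dark wooden thermometer out of the rack and hang it on the screw of the wooden stand, face outward: pass the opening of the keyhole in its back over the screw head, then lower it until it is locked in the slot and hangs upright by itself. It fits the stand only when held by its faces near the top, so first stand it upright on the open worktop, let go and take it anew; leave the two trivets in the rack and everything else on the worktop where it is.

Things in the scene. Friction and masses are not known exactly. Their poses are not given: they have to be found in the camera images.
- thermometer_center (a point): Centre of the wall thermometer: dark wooden plate 22 mm thick (its x), 64 wide (y), 140 tall (z), 0.2 kg, solid in its top 40 mm. White face with red column looks to its -x, the aluminium back with the keyhole to +x. Starts upright in any of the rack's three bays, underside 6 mm above the worktop; stands by itself on a level surface
- keyhole_opening (a point): Centre of the keyhole's wide opening (25 mm across), in the plane of the thermometer's back, 11 mm behind its centre plane, 56 mm above its underside. The back wall round the keyhole is 4 mm thick, with a hollow 10 mm deep behind it for the screw head. Axes as the thermometer's
- keyhole_slot_end (a point): Where the screw's axis lies when the thermometer hangs: in the plane of its back, 80 mm above its underside, 24 mm above the opening's centre. The slot from the opening up to here is 10 mm wide. Axes as the thermometer's
- screw (a point): Root of the level screw in the stand's panel, 120 mm above the worktop; -x is the way the screw sticks out, z up. Shank 6 mm across, 7 mm long, then a head 16 mm across, 4 mm thick. Hung, keyhole_slot_end lies here (within about 3 mm) and the thermometer's axes agree with this point's
- stand: Fixed wooden stand; origin on the worktop below the screw root, axes as point screw. Back panel x 0 to 12 mm, 100 wide, only 132 high, so a finger passes over it behind the hanging thermometer's top (180 high; underside 40). Cheeks at y = 40 to 54 and -54 to -40, x -40 to 12, 185 high: no room for fingers at the thermometer's sides. Foot x -56 to 20, y -54 to 54, 12 high
- rack: Fixed light wooden rack; origin under its centre. Base 118 x 70 x 6 mm. Dividers 8 mm thick, 40 wide (y), 146 high at x = -51, -17, 17, 51 make bays 26 wide at x = -34, 0, 34. The plates stand across x (their axes as the rack's), tops flush with the dividers, edges 12 mm out past them at either side (y): they can be taken only by these edges, from above
- tile_trivet: Blue ceramic plate trivet standing in another bay of the rack, 22x64x140 mm, origin under it; stays
- marble_trivet: White marble plate trivet standing in another bay of the rack, 22x64x140 mm, origin under it; stays
- tin_1: Bystander on the worktop: green food tin, 75 mm across, 58 mm high; origin in the middle of its underside
- garlic_1: Bystander on the worktop: garlic bulb, 60 mm across, 59 mm high; origin in the middle of its underside
- lemon_1: Bystander on the worktop: lemon, 72x55x54 mm; origin in the middle of its underside
- mug_2: Bystander on the worktop: small white cup, red inside, 62x92x51 mm, handle included; origin in the middle of its underside
- spice_jar: Bystander on the worktop: spice jar with black cap, 41 mm across, 105 mm high; origin in the middle of its underside

How it is judged:
On the way, in this order (a step that is already met when the one before it is completed fails the run):
1. the thermometer stands upright on the worktop, out of the rack, let go (height (world z) of thermometer_center between 0.066 and 0.074 m and angle between thermometer_center's own z axis and vertical below 0.1 rad and horizontal distance between thermometer_center and rack above 0.08 m and contact force between thermometer and the fingers below 0.1 N), for 0.1 s.
2. the keyhole's opening is over the screw head, with the head inside the thermometer's back (x of keyhole_opening in the frame of screw between -0.0045 and 0.006 m and y of keyhole_opening in the frame of screw between -0.009 and 0.009 m and z of keyhole_opening in the frame of screw between -0.01 and 0.01 m), for 0.1 s.
At the end, for the whole second after the job is handed in: The thermometer hangs released and at rest on the screw: slot end within 6 mm of the screw's root, upright within 0.12 rad, back flat to the panel within 0.15 rad; both trivets still within 25 mm of their places in the rack (distance between keyhole_slot_end and screw below 0.006 m and angle between thermometer_center's own z axis and vertical below 0.12 rad and angle between the x axis of thermometer_center and the x axis of screw, either way round below 0.15 rad and contact force between thermometer and stand above 0.5 N and contact force between thermometer and the fingers below 0.1 N and linear speed of thermometer below 0.02 m/s and distance of each of tile_trivet, marble_trivet from where it was at the start of the episode below 0.025 m); the robot touches nothing.
It fails at once if a trivet is pulled out of its place in the rack (moved over 25 mm) (distance of any of tile_trivet, marble_trivet from where it was at the start of the episode above 0.025 m).
It fails at once if a bystander is pushed over 30 mm (distance of any of tin_1, garlic_1, lemon_1, mug_2, spice_jar from where it was at the start of the episode above 0.03 m).
It also fails if it takes over 58 s, if anything falls off the work surface, if the arm or the gripper's body presses on something with over 40 N, if the wrist force passes 120 N, or if a joint passes its speed limit or range.

### The arm

A 6-joint arm with a two-finger parallel gripper is mounted at the origin on a cart in front of the work surface, level with it; the furniture and walls round the work are solid. World frame = base frame: x ahead of the robot, y to its left, z up, the work surface at z = 0. Lengths are in m, angles in rad, forces in N, time in s.
With the tool pointing down it reaches from about 0.375 to 0.75 m from the base axis. Payload 9 kg.
Tool frame: the origin (TCP) lies on the centre line of the jaws, within the pads' length; the fingertips stand 14 mm ahead of it and the grasp point (between the pads) lies 5 mm behind it; z points along the fingers, x is the direction in which the jaws open and shut, and the axes are right-handed (so a half turn about z gives the same grasp; the last joint's range is limited). The gripper opens to 85 mm and grips with 20 to 120 N. Pads are 22 mm wide; open, the fingers measure 114 mm over their backs; the gripper's body (76 mm by 85 mm) begins 54 mm behind the grasp point. The pads swing forward as they close: fully open they stand 13 mm farther back than shut.
Start: joints at [1.087, 0.104, 0.097, 1.564, 0, 1.353], TCP at [0.158, 0.579, 0.245] pointing down, gripper open.
Joint ranges: [-2.99, 2.99], [-0.84, 1.86], [-1.1, 1.16], [-1.84, 2.11], [-1.51, 1.56], [-3.14, 3.14]. Speed limits (rad/s): [2.22, 2.22, 2.57, 3.14, 3.14, 3.14].

### API

Orientations are given as a rotation vector (axis times angle).
In Python, from workcell import status, eyes, finish_job gives the robot as it stands. The module is installed in compiled form; this text tells all that it offers.
- The arm moves only by the shell command python3 -m crank 'ROWS' [FORCE]. ROWS is JSON, a list of rows, each a list of 3 entries, a list of its own where there are three numbers: the shift along the tool's x, y, z in cm, then the turn about the tool's z in degrees, then the closure in counts, from 0 (fully open) to 255 (shut). A call has 1 to 12 rows; each row is the pose to reach, as a shift and turn from the pose measured when the call began, along the tool's axes at that moment; what a row does not reach only later rows make up. A row lasts 1/10 s, in which the tool goes at most 50 mm and 8.59 degrees, less where a joint would pass 70% of its speed; a pose out of reach is approached as far as the arm can. A call with a gripper value outside its range is refused whole. The fingers move at their own pace and stop on an object; FORCE is the grip in N (left out, the last holds). Time passes only in rows, so rows that repeat a pose let the fingers close. It gives the time, the measured TCP pose, the force and the opening at its end, in the units of the state.
- status.observe(): the state, without advancing time (a new reading comes with each control period).
- eyes.read_camera(name): name is "scene" or "top"; returns the picture (384x512x3 uint8, red, green, blue); there is no depth.
- eyes.camera_params(name): a dict with "K" (3x3 intrinsics, pixels), "view" (4x4, takes a point from world to camera coordinates). Camera axes: x right, y down, z forward; pixel columns grow to the right and rows downward; lengths in m; the calibration is good to about 2 mm. A picture is of the moment at which its call begins. camera_params takes no time and is no camera call.
- finish_job(): hands the job in, once; it reports no verdict.
The state is a dict: "time": time; "qpos": joint angles; "qvel": joint speeds; "joint_torque": joint torques, N m; "ee_pos": TCP position; "eef_rot": TCP orientation; "wrist_force": force on the tool from outside, world axes, zero at the start; "moment": the same for the moment, N m; "width": finger opening in m.
Only numpy, scipy, OpenCV 4.12 (cv2) and the standard library are available. Lean on these libraries where they do the work, as an engineer would, in place of code of your own. Each camera call takes 0.05 s, during which the arm holds its last target.

## Working session

There is one attempt and no reset: what is moved stays moved. The work goes in short steps, Python scripts to look and compute and a shell command to move; the robot and the scene stay as the last step left them, time stands still between calls to the robot, and variables do not carry over. Pictures are saved under pics/ and viewed, and the job is handed in when it is done.

```bash
mkdir -p pics; ls; cat > h.py <<'E'
import numpy as np, cv2
from scipy.spatial.transform import Rotation as R
from workcell import status, eyes
def cam(n):
    p=eyes.camera_params(n); return np.array(p["K"]),np.array(p["view"])
def ray(n,u,v):
    K,V=cam(n); d=np.linalg.inv(K)@np.array([u,v,1.]); Rm=V[:3,:3]; t=V[:3,3]
    return -Rm.T@t, Rm.T@d
def onz(n,u,v,z):
    o,d=ray(n,u,v); return o+d*(z-o[2])/d[2]
def proj(n,P):
    K,V=cam(n); P=np.atleast_2d(P); c=P@V[:3,:3].T+V[:3,3]; q=c@K.T; return q[:,:2]/q[:,2:]
def shot(n,f):
    im=np.array(eyes.read_camera(n)); cv2.imwrite(f"pics/{f}.png",im[:,:,::-1]); return im
E
python3 - <<'E'
from h import *
for n in("scene","top"):
    shot(n,n+"0"); K,V=cam(n); print(n,K.round(1).tolist(),(-V[:3,:3].T@V[:3,3]).round(3),V[:3,:3].round(3).tolist())
s=status.observe();print({k:np.round(v,3) for k,v in s.items()})
E
```

```text
pics
scene [[469.4, 0.0, 264.0], [0.0, 469.4, 194.1], [0.0, 0.0, 1.0]] [0.108 0.817 1.006] [[-0.888, -0.459, 0.017], [-0.327, 0.605, -0.726], [0.323, -0.651, -0.687]]
top [[466.8, 0.0, 259.4], [0.0, 466.8, 197.0], [0.0, 0.0, 1.0]] [ 0.179 -0.118  1.593] [[0.221, -0.975, 0.001], [-0.949, -0.215, -0.23], [0.224, 0.05, -0.973]]
{'time': np.float64(0.1), 'qpos': array([ 1.087,  0.105,  0.097,  1.564, -0.   ,  1.353]), 'qvel': array([-0.   , -0.   , -0.   , -0.002, -0.001, -0.   ]), 'joint_torque': array([ 6.0000e-03, -5.5820e+01,  5.0472e+01,  1.3000e-02, -0.0000e+00,
       -0.0000e+00]), 'ee_pos': array([0.157, 0.579, 0.245]), 'eef_rot': array([ 2.496e+00,  1.907e+00, -2.000e-03]), 'wrist_force': array([0.242, 0.425, 1.122]), 'moment': array([-0.015, -0.006, -0.026]), 'width': np.float64(0.086)}
```

View pics/scene0.png

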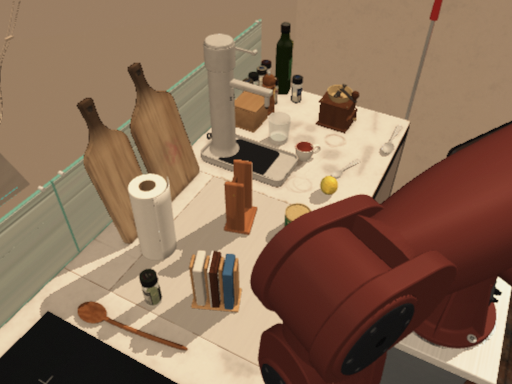

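View pics/top0.png

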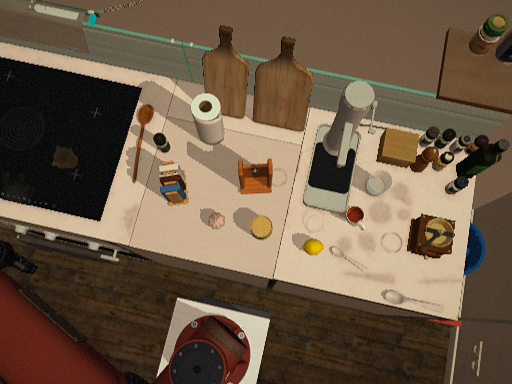

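The rack is near scene (217,280) and top (173,184). The dark plate is in the middle bay, white marble is on one side and blue tile on the other. The stand is near scene (240,200) and top (255,177). I'll enlarge both.

```bash
python3 - <<'E'
import cv2,numpy as np
a=cv2.imread('pics/scene0.png');b=cv2.imread('pics/top0.png')
f=lambda i,x,y,w,h,s:cv2.resize(i[y:y+h,x:x+w],None,fx=s,fy=s,interpolation=cv2.INTER_CUBIC)
cv2.imwrite('pics/z1.png',f(a,180,150,100,80,7)[:,:]) 
cv2.imwrite('pics/z2.png',f(a,170,230,100,85,7))
cv2.imwrite('pics/z3.png',f(b,145,145,140,70,5))
E
```

```text
(no output)
```

View pics/z1.png

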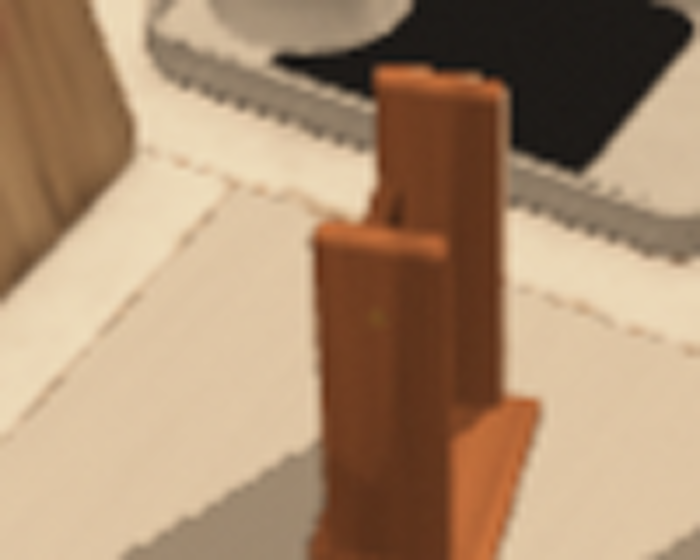

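View pics/z2.png

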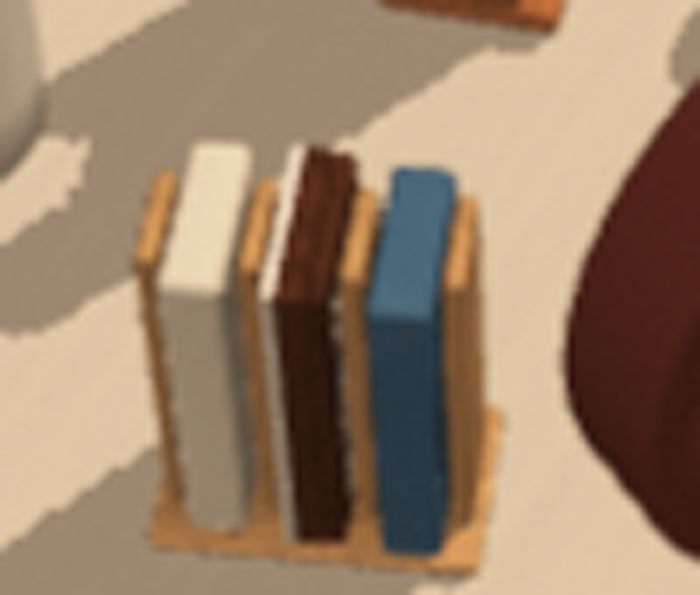

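View pics/z3.png

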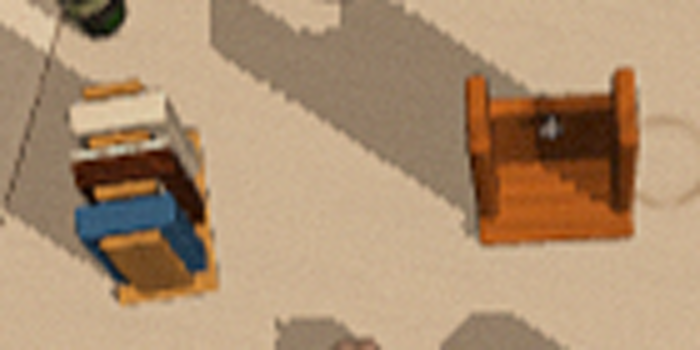

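The zooms show the thermometer in the middle bay. Its white face is on the far (+x) side and the grey back faces the robot, so it must turn about 180°. The stand's opening faces the robot, and the screw head is at about top (255,170). Next I'll pick exact corners.

```bash
python3 - <<'E'
import cv2,numpy as np
a=cv2.imread('pics/scene0.png');b=cv2.imread('pics/top0.png')
def f(i,x,y,w,h,s,n):
    o=cv2.resize(i[y:y+h,x:x+w],None,fx=s,fy=s,interpolation=cv2.INTER_NEAREST)
    for k in range(0,w,5):
        cv2.line(o,(k*s,0),(k*s,5),(0,255,0),1); cv2.putText(o,str(x+k),(k*s,16),0,.35,(0,255,0))
    for k in range(0,h,5):
        cv2.line(o,(0,k*s),(5,k*s),(0,255,0),1); cv2.putText(o,str(y+k),(6,k*s+4),0,.35,(0,255,0))
    cv2.imwrite('pics/%s.png'%n,o)
f(b,235,155,42,42,14,'t_st'); f(b,155,157,40,50,12,'t_rk'); f(a,220,155,42,82,7,'s_st'); f(a,186,246,60,66,9,'s_rk')
E
```

```text
(no output)
```

View pics/t_st.png

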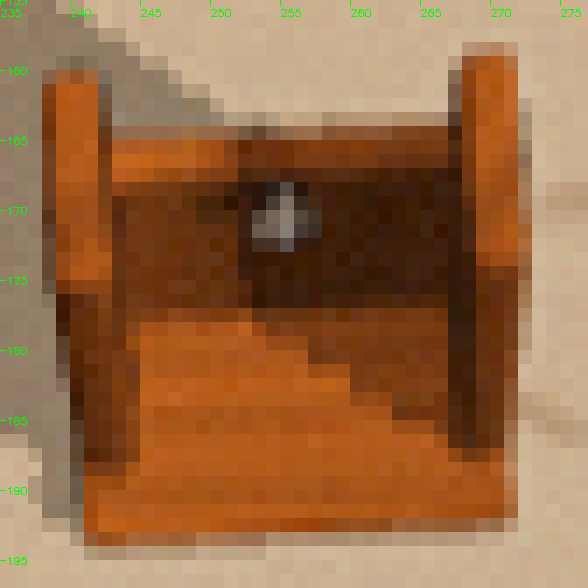

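View pics/t_rk.png

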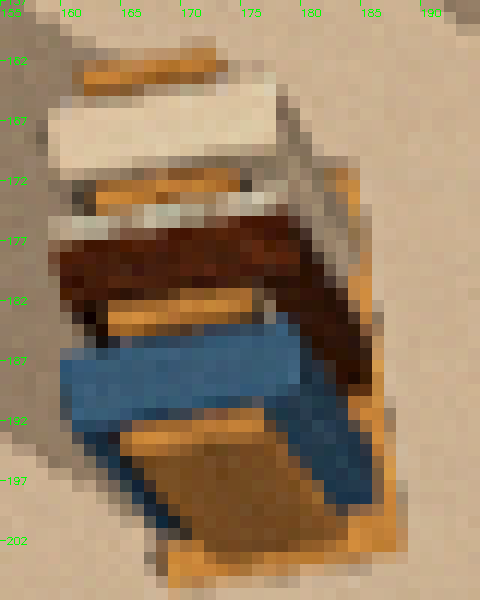

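View pics/s_rk.png

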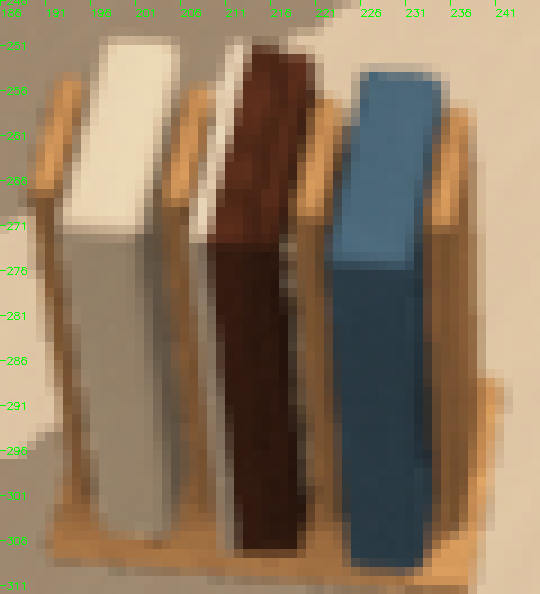

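View pics/s_st.png

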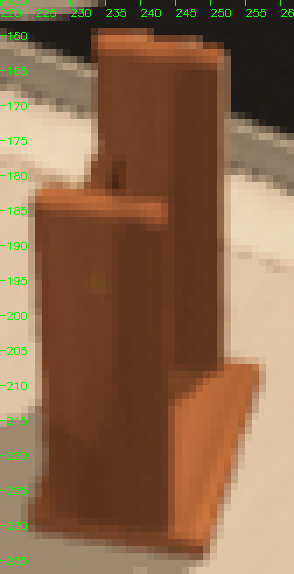

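```bash
python3 - <<'E'
from h import *
np.set_printoptions(precision=4,suppress=True)
o=-0.5
def P(n,l,pts,z):
    for p in pts: print(n,l,p,z,onz(n,p[0]+o,p[1]+o,z))
P("top","cheekL outer-back,outer-front ; R outer-back, outer-front",[(238.4,160),(239.2,175),(271.9,158.4),(272.2,173.9)],.185)
P("top","foot front corners",[(241,193.9),(271.9,192.6)],0)
P("top","screwhead",[(255.3,170.6)],.12)
P("scene","cheek near(+y): outer back,outer front; far: inner?",[(225.2,183),(243.9,185)],.185)
P("scene","cheek far",[(234,161),(252,163.5)],.185)
P("scene","foot corners near-back,near-front,far-front(top)",[(224.2,230.5),(249.5,234.5)],0)
P("scene","foot far-front top",[(256.8,207)],.012)
print('rack')
P("top","base robot-side corners",[(169,206),(188.7,203)],0.0)
P("top","therm top: far-left(face), far-right, near",[(159,176),(178.8,174.3),(160.2,182),(180,179.5)],.146)
P("scene","therm dark top: near-left,near-right, far-left, far-right",[(209.5,273),(217.5,273),(214,251),(221,253)],.146)
P("scene","blue top",[(223,275),(231.7,275),(226.2,254),(235,255)],.146)
P("scene","white top",[(193,272),(201.7,272),(197.5,250.5),(205.7,250.5)],.146)
P("scene","base near corners",[(190.7,308),(237.5,311.5)],0)
E
```

```text
top cheekL outer-back,outer-front ; R outer-back, outer-front (238.4, 160) 0.185 [0.6075 0.0482 0.185 ]
top cheekL outer-back,outer-front ; R outer-back, outer-front (239.2, 175) 0.185 [0.5601 0.0344 0.185 ]
top cheekL outer-back,outer-front ; R outer-back, outer-front (271.9, 158.4) 0.185 [ 0.636  -0.0539  0.185 ]
top cheekL outer-back,outer-front ; R outer-back, outer-front (272.2, 173.9) 0.185 [ 0.5865 -0.0658  0.185 ]
top foot front corners (241, 193.9) 0 [0.5444 0.0323 0.    ]
top foot front corners (271.9, 192.6) 0 [ 0.5729 -0.0726  0.    ]
top screwhead (255.3, 170.6) 0.12 [ 0.604  -0.0068  0.12  ]
scene cheek near(+y): outer back,outer front; far: inner? (225.2, 183) 0.185 [0.6044 0.0498 0.185 ]
scene cheek near(+y): outer back,outer front; far: inner? (243.9, 185) 0.185 [0.5578 0.0333 0.185 ]
scene cheek far (234, 161) 0.185 [ 0.6296 -0.0393  0.185 ]
scene cheek far (252, 163.5) 0.185 [ 0.581  -0.0535  0.185 ]
scene foot corners near-back,near-front,far-front(top) (224.2, 230.5) 0 [0.6141 0.0537 0.    ]
scene foot corners near-back,near-front,far-front(top) (249.5, 234.5) 0 
[... 891 characters left out ...]
2319 0.146 ]
scene therm dark top: near-left,near-right, far-left, far-right (221, 253) 0.146 [0.5106 0.2293 0.146 ]
scene blue top (223, 275) 0.146 [0.4736 0.2817 0.146 ]
scene blue top (231.7, 275) 0.146 [0.4563 0.2725 0.146 ]
scene blue top (226.2, 254) 0.146 [0.4983 0.2261 0.146 ]
scene blue top (235, 255) 0.146 [0.4786 0.219  0.146 ]
scene white top (193, 272) 0.146 [0.5377 0.3065 0.146 ]
scene white top (201.7, 272) 0.146 [0.5203 0.2972 0.146 ]
scene white top (197.5, 250.5) 0.146 [0.5633 0.2489 0.146 ]
scene white top (205.7, 250.5) 0.146 [0.5463 0.2398 0.146 ]
scene base near corners (190.7, 308) 0 [0.5541 0.3148 0.    ]
scene base near corners (237.5, 311.5) 0 [0.447  0.2691 0.    ]
```

The screw root comes out near (0.612, -0.005) with yaw about 16°, and at least five corner casts agree within 3 mm. The rack centre is near (0.512, 0.260) with its axis at about 22.5°, and the thermometer's x points at 202.5°. I'll check the free spot and work out the first move.

```bash
cat >> h.py <<'E'
def to(p,yaw):
    """shift (cm) in tool axes and turn (deg) to TCP p with tool x at yaw deg (mod 180 chosen by caller)"""
    s=status.observe(); r=R.from_rotvec(s["eef_rot"]); M=r.as_matrix()
    y0=np.degrees(np.arctan2(M[1,0],M[0,0])); t=(y0-yaw+180)%360-180
    print("t",round(float(s["time"]),2),"pos",np.round(s["ee_pos"],4),"yaw",y0.round(2),"zax",M[:,2].round(3),"F",np.round(s["wrist_force"],1),"w",np.round(s["width"],4),"q",np.round(np.degrees(s["qpos"]),0))
    print("shift cm",np.round(M.T@(np.array(p)-s["ee_pos"])*100,2),"turn",round(t,2))
E
python3 - <<'E'
from h import *
for l,u,v,z in [("garlic",217,221,.03),("tin",261,227,.058),("towelbase",210,138,0),("spice",162,143,.1),("free",218,182,0)]: print(l,onz("top",u,v,z).round(3))
print(proj("top",[.54,.125,0]),proj("scene",[.54,.125,0]))
to([.5115,.260,.22],112.5)
E
```

```text
garlic [0.426 0.085 0.03 ]
tin [ 0.434 -0.066  0.058]
towelbase [0.721 0.187 0.   ]
spice [0.633 0.322 0.1  ]
free [0.567 0.119 0.   ]
[[214.58066223 188.91917642]] [[233.59514337 256.6349771 ]]
t 0.1 pos [0.1575 0.5787 0.2446] yaw 74.77 zax [-0.001 -0.001 -1.   ] F [0.2 0.4 1.1] w 0.0856 q [62.  6.  6. 90. -0. 78.]
shift cm [-21.44  42.53   2.47] turn -37.73
```

```bash
python3 -m crank '[[[-3,6,0],-6,0],[[-6,12,0],-12,0],[[-9,18,0],-18,0],[[-12,24,0],-24,0],[[-15,30,0.5],-30,0],[[-18,36,1],-34,0],[[-21.4,42.5,2],-37.7,0],[[-21.4,42.5,2],-37.7,0],[[-21.4,42.5,2],-37.7,0],[[-21.4,42.5,2],-37.7,0],[[-21.4,42.5,2],-37.7,0],[[-21.4,42.5,2],-37.7,0]]' 60
python3 - <<'E'
from h import *
to([.5115,.260,.22],112.5)
for n in("scene","top"):
    im=shot(n,n+"1")
a=cv2.imread('pics/scene1.png');b=cv2.imread('pics/top1.png')
cv2.imwrite('pics/c1.png',np.hstack([cv2.resize(a[200:320,150:270],(400,400),interpolation=2),cv2.resize(b[120:240,110:230],(400,400),interpolation=2)]))
E
```

```text
time: 1.3
ee_pos: [0.5111, 0.2602, 0.2242]
eef_rot: [-1.747, -2.61, 0.003]
wrist_force: [-0.4, 1.1, -0.0]
width: 0.0856
t 1.3 pos [0.5111 0.2602 0.2242] yaw 112.4 zax [-0.002 -0.001 -1.   ] F [-0.4  1.1 -0. ] w 0.0856 q [14.  1. -1. 87. -0. -8.]
shift cm [-0.04  0.03  0.42] turn -0.1
```

View pics/c1.png

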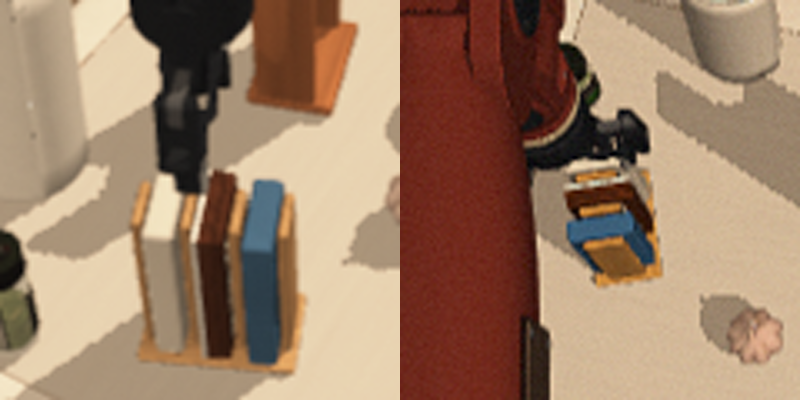

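The gripper is over the rack: finger at scene crop (185,120), plates below. I'll project the expected fingertip positions to confirm the alignment before going down.

```bash
python3 - <<'E'
from h import *
im=cv2.imread('pics/scene1.png')
c=np.array([.5111,.2602]);d=np.array([np.cos(np.radians(112.4)),np.sin(np.radians(112.4))])
P=[[*(c+s*d*.043),.222] for s in(1,-1)]+[[*(c+s*d*.032),.146] for s in(1,-1)]
q=proj("scene",P);print(q.round(1))
z=6;o=cv2.resize(im[200:320,150:270],None,fx=z*.8,fy=z*.8,interpolation=2)
for u in q: cv2.circle(o,tuple(int(v) for v in ((u-[150,200]+.5)*z*.8)),4,(0,255,0),1)
cv2.imwrite('pics/c2.png',o)
E
```

```text
[[208.  255.1]
 [214.6 225.6]
 [211.  272.8]
 [215.6 250.9]]
```

View pics/c2.png

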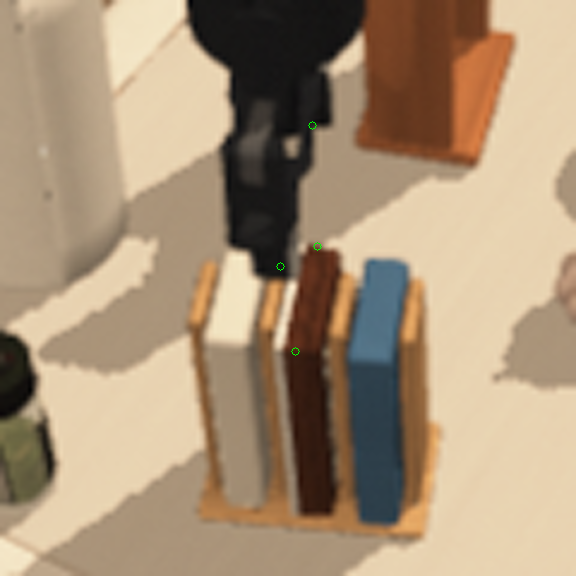

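The dots sit about 3–4 mm toward the white side of the dark plate's centre. I'll move 3.5 mm along -rack x, then descend.

```bash
python3 - <<'E'
from h import *
to([.508,.2588,.116],112.5)
E
```

```text
t 1.4 pos [0.5106 0.2613 0.2248] yaw 112.53 zax [-0.001 -0.001 -1.   ] F [ 0.1 -0.2  1.3] w 0.0855 q [14.  1. -1. 87. -0. -8.]
shift cm [-0.13 -0.32 10.88] turn 0.03
```

```bash
python3 -m crank '[[[-0.1,-0.3,1],0,0],[[-0.1,-0.3,2.5],0,0],[[-0.1,-0.3,4],0,0],[[-0.1,-0.3,5],0,0],[[-0.1,-0.3,6],0,0],[[-0.1,-0.3,6.8],0,0],[[-0.1,-0.3,7.6],0,0],[[-0.1,-0.3,8.4],0,0],[[-0.1,-0.3,8.4],0,0],[[-0.1,-0.3,8.4],0,0]]'
python3 - <<'E'
from h import *
to([.508,.2588,.116],112.5)
shot("scene","scene2")
a=cv2.imread('pics/scene2.png')
cv2.imwrite('pics/c3.png',cv2.resize(a[200:320,150:270],None,fx=5,fy=5,interpolation=2))
E
```

```text
time: 2.4
ee_pos: [0.5081, 0.2591, 0.1408]
eef_rot: [-1.745, -2.612, 0.002]
wrist_force: [0.2, 0.3, 0.3]
width: 0.0854
t 2.4 pos [0.5081 0.2591 0.1408] yaw 112.52 zax [-0.001 -0.001 -1.   ] F [0.2 0.3 0.3] w 0.0854 q [ 14.   1. -10.  79.  -0.  -9.]
shift cm [-0.02 -0.02  2.48] turn 0.02
```

View pics/c3.png

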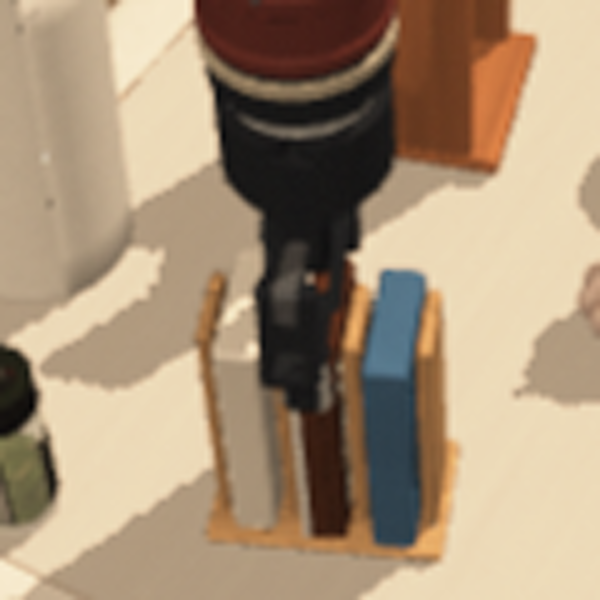

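The near finger is over the thermometer's edge (pad at crop x 288–335, plate 293–345), about 2 mm to the marble side. I'll nudge 2 mm, descend and close.

```bash
python3 -m crank '[[[0,-0.2,0.8],0,0],[[0,-0.2,1.6],0,0],[[0,-0.2,2.5],0,0],[[0,-0.2,2.5],0,0],[[0,-0.2,2.5],0,60],[[0,-0.2,2.5],0,120],[[0,-0.2,2.5],0,160],[[0,-0.2,2.5],0,200],[[0,-0.2,2.5],0,255],[[0,-0.2,2.5],0,255],[[0,-0.2,2.5],0,255],[[0,-0.2,2.5],0,255]]' 60
```

```text
time: 3.65
ee_pos: [0.5068, 0.2584, 0.1166]
eef_rot: [1.744, 2.612, -0.001]
wrist_force: [1.2, -2.6, 5.6]
width: 0.0634
```

```bash
python3 -m crank '[[[0,0,-1],0,255],[[0,0,-2],0,255],[[0,0,-4],0,255],[[0,0,-6],0,255],[[0,0,-8],0,255],[[0,0,-10],0,255],[[0,0,-12],0,255],[[0,0,-14],0,255],[[0,0,-16],0,255],[[0,0,-16.5],0,255],[[0,0,-16.5],0,255]]'
python3 - <<'E'
from h import *
to([.55,.125,.275],-45)
shot("scene","scene3")
a=cv2.imread('pics/scene3.png')
cv2.imwrite('pics/c4.png',cv2.resize(a[160:320,130:290],None,fx=3.7,fy=3.7,interpolation=2))
E
```

```text
time: 4.75
ee_pos: [0.507, 0.2587, 0.2823]
eef_rot: [1.744, 2.611, 0.001]
wrist_force: [-0.9, 0.1, -3.6]
width: 0.0634
t 4.75 pos [0.507  0.2587 0.2823] yaw 112.53 zax [ 0.002 -0.    -1.   ] F [-0.9  0.1 -3.6] w 0.0634 q [14.  1.  4. 93. -0. -9.]
shift cm [-14.    -1.15   0.74] turn 157.53
```

View pics/c4.png

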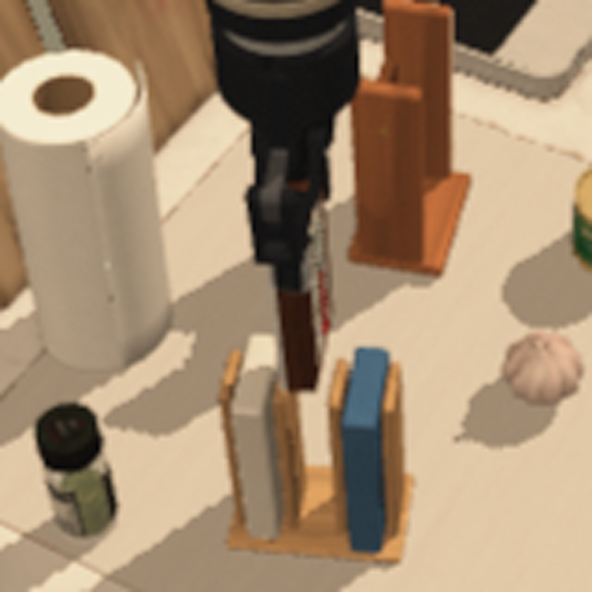

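The visible white side with red marks at crop (325,290) faces the robot. That contradicts my first reading of which side is the face, so I'll zoom in.

```bash
python3 - <<'E'
from h import *
shot("top","top3")
a=cv2.imread('pics/scene3.png');b=cv2.imread('pics/top3.png')
cv2.imwrite('pics/c5.png',np.hstack([cv2.resize(a[205:270,190:230],(360,585),interpolation=2),cv2.resize(b[140:205,150:190],(360,585),interpolation=2)]))
E
```

```text
(no output)
```

View pics/c5.png

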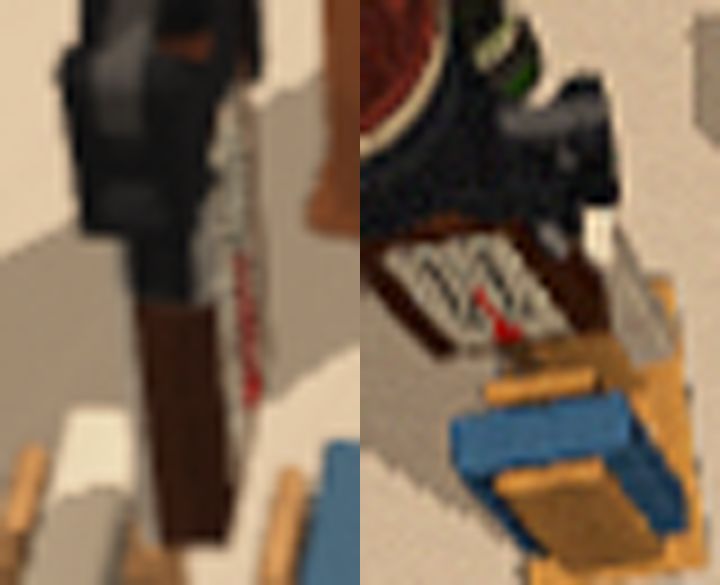

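The face with the red column looks toward the robot, and the light strip on the far side is the aluminium back. So the thermometer's x is at about 22.5° and it only needs to turn to 16°. I'll carry it to (0.55, 0.125) with tool yaw 106°.

```bash
python3 - <<'E'
from h import *
to([.55,.125,.115],106)
E
```

```text
t 4.85 pos [0.5064 0.2585 0.2806] yaw 112.52 zax [-0.001 -0.001 -1.   ] F [ 0.   0.2 -4. ] w 0.0635 q [14.  1.  4. 93. -0. -9.]
shift cm [-13.99  -1.06  16.57] turn 6.52
```

```bash
python3 -m crank '[[[-2,0,0],1,255],[[-4.5,-0.3,0],2,255],[[-7,-0.5,0],3,255],[[-9.5,-0.7,0],4,255],[[-12,-0.9,0],5,255],[[-13.2,-1,0],6,255],[[-14,-1,0],6.5,255],[[-14,-1,2],6.5,255],[[-14,-1,4],6.5,255],[[-14,-1,6],6.5,255],[[-14,-1,8],6.5,255],[[-14,-1,10],6.5,255]]'
python3 - <<'E'
from h import *
to([.55,.125,.113],106)
E
```

```text
time: 6.05
ee_pos: [0.5502, 0.126, 0.1794]
eef_rot: [-1.889, -2.509, 0.002]
wrist_force: [-0.2, 0.2, -2.7]
width: 0.0636
t 6.05 pos [0.5502 0.126  0.1794] yaw 106.07 zax [-0.002 -0.001 -1.   ] F [-0.2  0.2 -2.7] w 0.0636 q [ -0.  -0.  -8.  83.  -0. -16.]
shift cm [-0.09 -0.04  6.64] turn 0.07
```

```bash
python3 -m crank '[[[0,0,1.5],0,255],[[0,0,3],0,255],[[0,0,4.5],0,255],[[0,0,5.5],0,255],[[0,0,6.2],0,255],[[0,0,6.5],0,255],[[0,0,6.6],0,255],[[0,0,6.6],0,255],[[0,0,6.6],0,255]]'
python3 - <<'E'
from h import *
to([.55,.125,.110],106)
for n in("scene",):
    shot(n,n+"4")
a=cv2.imread('pics/scene4.png')
cv2.imwrite('pics/c6.png',cv2.resize(a[180:280,180:280],None,fx=5.8,fy=5.8,interpolation=2))
E
```

```text
time: 6.95
ee_pos: [0.5505, 0.1259, 0.114]
eef_rot: [-1.889, -2.51, 0.001]
wrist_force: [0.1, 0.1, -3.0]
width: 0.0634
t 6.95 pos [0.5505 0.1259 0.114 ] yaw 106.07 zax [-0.001 -0.001 -1.   ] F [ 0.1  0.1 -3. ] w 0.0634 q [ -0.   1. -13.  76.  -0. -16.]
shift cm [-0.08 -0.08  0.4 ] turn 0.07
```

View pics/c6.png

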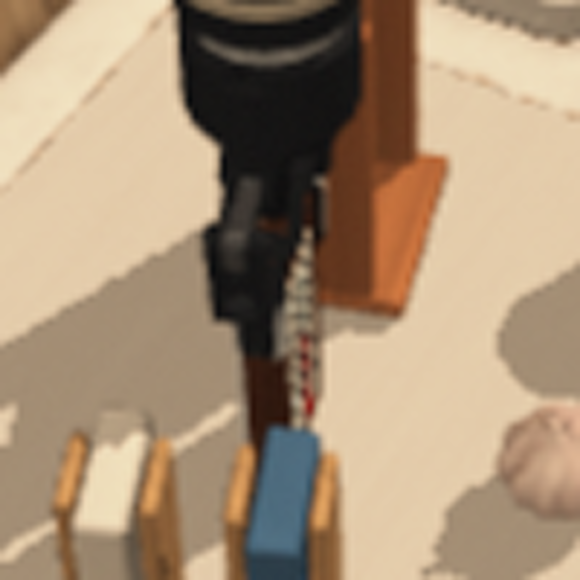

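The plate hangs upright just above the worktop, clear of the rack and stand. I'll lower it to contact.

```bash
python3 -m crank '[[[0,0,0.1],0,255],[[0,0,0.2],0,255],[[0,0,0.3],0,255],[[0,0,0.3],0,255],[[0,0,0.3],0,255]]'
```

```text
time: 7.5
ee_pos: [0.5504, 0.1259, 0.1109]
eef_rot: [-1.889, -2.51, 0.002]
wrist_force: [-0.1, -0.5, -3.1]
width: 0.0636
```

```bash
python3 -m crank '[[[0,0,0.1],0,255],[[0,0,0.1],0,255],[[0,0,0.15],0,255],[[0,0,0.15],0,255]]'
```

```text
time: 7.9
ee_pos: [0.5509, 0.126, 0.1106]
eef_rot: [1.889, 2.51, -0.0]
wrist_force: [-2.1, -0.7, 6.6]
width: 0.0633
```

Contact: Fz went from -3 to +6.6 N. Now I'll let go.

```bash
python3 -m crank '[[[0,0,0],0,120],[[0,0,0],0,50],[[0,0,0],0,0],[[0,0,0],0,0],[[0,0,0],0,0],[[0,0,0],0,0]]' 
python3 - <<'E'
from h import *
to([.55,.125,.22],106)
E
```

```text
time: 8.5
ee_pos: [0.5509, 0.126, 0.1106]
eef_rot: [1.889, 2.51, -0.0]
wrist_force: [-0.1, 0.7, -0.0]
width: 0.0853
t 8.5 pos [0.5509 0.126  0.1106] yaw 106.08 zax [ 0.001 -0.001 -1.   ] F [-0.1  0.7 -0. ] w 0.0853 q [ -0.   1. -14.  75.  -0. -16.]
shift cm [ -0.08  -0.11 -10.94] turn 0.08
```

```bash
python3 -m crank '[[[0,0,-2],0,0],[[0,0,-5],0,0],[[0,0,-9],0,0],[[0,0,-11],8,0],[[0,0,-11],16,0],[[0,0,-11],24,0],[[0,0,-11],32,0],[[0,0,-11],40,0],[[0,0,-11],48,0],[[0,0,-11],56,0],[[0,0,-11],64,0],[[0,0,-11],72,0]]' 
python3 -m crank '[[[0,0,0],8,0],[[0,0,0],16,0],[[0,0,0],18,0],[[0,0,0],18,0]]' 
python3 - <<'E'
from h import *
for n in("scene","top"): shot(n,n+"5")
a=cv2.imread('pics/scene5.png');b=cv2.imread('pics/top5.png')
cv2.imwrite('pics/c7.png',np.hstack([cv2.resize(a[170:280,190:265],(400,587),interpolation=0),cv2.resize(b[135:245,180:255],(400,587),interpolation=0)]))
to([.55,.125,.22],16)
E
```

```text
time: 9.7
ee_pos: [0.5509, 0.1261, 0.2205]
eef_rot: [3.006, 0.912, 0.001]
wrist_force: [-0.6, 0.3, 0.6]
width: 0.0855
time: 10.1
ee_pos: [0.5509, 0.1261, 0.2205]
eef_rot: [3.111, 0.43, 0.001]
wrist_force: [0.0, 0.5, 0.2]
width: 0.0856
t 10.2 pos [0.5509 0.1261 0.2206] yaw 15.83 zax [ 0.001 -0.001 -1.   ] F [-0.4  0.1 -0.6] w 0.0853 q [-0. -0. -4. 87. -0. 74.]
shift cm [-0.11  0.08  0.06] turn -0.17
```

View pics/c7.png

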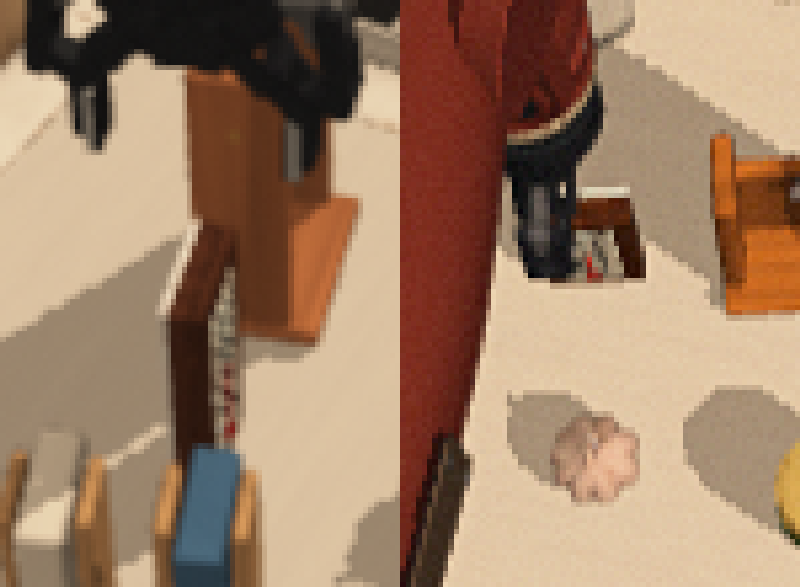

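The thermometer stands upright at scene (228,220–255). I'll measure its top corners to centre the jaws.

```bash
python3 - <<'E'
from h import *
c=[onz("scene",u-.5,v-.5,.14)[:2] for u,v in[(220.4,228.1),(229.9,230.4),(225.6,211.6),(234.4,212.8)]]
print(np.round(c,4),np.mean(c,0))
b=cv2.imread('pics/scene5.png')
o=cv2.resize(b[205:260,210:245],None,fx=10,fy=10,interpolation=0)
ax=np.array([np.cos(.28),np.sin(.28)]);ay=np.array([-ax[1],ax[0]])
for k,col in((0,(0,255,0)),(-.004,(255,0,0)),(.004,(0,255,255))):
  m=np.array([.5509,.1261])+k*ax
  Q=[[*(m+sx*.011*ax+sy*.032*ay),.14] for sx,sy in((1,1),(-1,1),(-1,-1),(1,-1))]
  q=proj("scene",Q); cv2.polylines(o,[((q-[210,205]+.5)*10).astype(int)],True,col,1)
cv2.imwrite('pics/c8.png',o)
E
```

```text
[[0.5561 0.1576]
 [0.5314 0.1531]
 [0.5742 0.1019]
 [0.5521 0.0949]] [0.55343871 0.12687466]
```

View pics/c8.png

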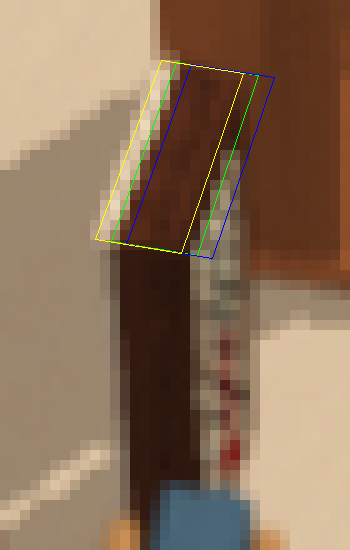

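The plate is about 2 mm to +x of the TCP axis (between the green and yellow outlines). I'll centre on it and go down to TCP z 0.118.

```bash
python3 -m crank '[[[0.2,0,1],0,0],[[0.2,0,3],0,0],[[0.2,0,5],0,0],[[0.2,0,7],0,0],[[0.2,0,8.5],0,0],[[0.2,0,9.5],0,0],[[0.2,0,10.2],0,0],[[0.2,0,10.2],0,0],[[0.2,0,10.2],0,0]]' 
python3 - <<'E'
from h import *
to([.5528,.1266,.118],16)
for n in("scene","top"): shot(n,n+"6")
a=cv2.imread('pics/scene6.png');b=cv2.imread('pics/top6.png')
cv2.imwrite('pics/c9.png',np.hstack([cv2.resize(a[170:280,190:265],(400,587),interpolation=2),cv2.resize(b[135:245,180:255],(400,587),interpolation=2)]))
E
```

```text
time: 11.1
ee_pos: [0.5532, 0.1266, 0.1192]
eef_rot: [3.111, 0.433, 0.002]
wrist_force: [0.1, 0.6, 0.7]
width: 0.0855
t 11.1 pos [0.5532 0.1266 0.1192] yaw 15.83 zax [ 0.001 -0.001 -1.   ] F [0.1 0.6 0.7] w 0.0855 q [ -0.   1. -13.  76.  -0.  74.]
shift cm [-0.04 -0.02  0.12] turn -0.17
```

View pics/c9.png

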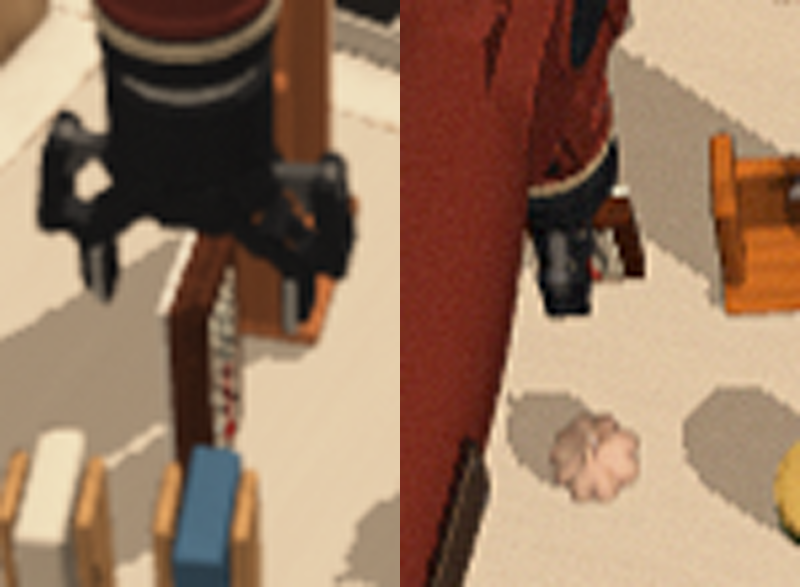

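The jaws straddle both faces. Closing.

```bash
python3 -m crank '[[[0,0,0.1],0,80],[[0,0,0.1],0,140],[[0,0,0.1],0,170],[[0,0,0.1],0,200],[[0,0,0.1],0,230],[[0,0,0.1],0,255],[[0,0,0.1],0,255],[[0,0,0.1],0,255],[[0,0,0.1],0,255]]' 50
python3 - <<'E'
from h import *
to([.5528,.1266,.118],16)
E
```

```text
time: 12.1
ee_pos: [0.5536, 0.1266, 0.1186]
eef_rot: [3.111, 0.432, 0.004]
wrist_force: [0.6, 1.4, 1.7]
width: 0.0214
t 12.1 pos [0.5536 0.1266 0.1186] yaw 15.83 zax [ 0.002 -0.    -1.   ] F [0.6 1.4 1.7] w 0.0214 q [ -0.   1. -13.  76.  -0.  74.]
shift cm [-0.08 -0.03  0.06] turn -0.17
```

Gripped at 21.4 mm. TCP is 0.1186 above the underside, so the opening is at screw height when TCP z = 0.1826, and the thermometer is hung at 0.1586. I'll lift, back away and go to a pose in front of the stand.

```bash
python3 - <<'E'
from h import *
S=np.array([.6118,-.0047]);ax=np.array([np.cos(np.radians(16)),np.sin(np.radians(16))])
to([.50,.12,.2226],16)
to([*(S-.10*ax),.2226],16)
E
```

```text
t 12.1 pos [0.5536 0.1266 0.1186] yaw 15.83 zax [ 0.002 -0.    -1.   ] F [0.6 1.4 1.7] w 0.0214 q [ -0.   1. -13.  76.  -0.  74.]
shift cm [ -5.31  -0.82 -10.41] turn -0.17
t 12.1 pos [0.5536 0.1266 0.1186] yaw 15.83 zax [ 0.002 -0.    -1.   ] F [0.6 1.4 1.7] w 0.0214 q [ -0.   1. -13.  76.  -0.  74.]
shift cm [ -7.96  14.26 -10.4 ] turn -0.17
```

```bash
python3 -m crank '[[[0,0,-1.5],0,255],[[0,0,-4],0,255],[[0,0,-7],0,255],[[-2,0,-9],0,255],[[-4.5,0,-10.4],0,255],[[-7,1,-10.4],0,255],[[-8,4,-10.4],0,255],[[-8,7,-10.4],0,255],[[-8,10,-10.4],0,255],[[-8,12.5,-10.4],0,255],[[-8,14.2,-10.4],0,255],[[-8,14.2,-10.4],0,255]]'
python3 - <<'E'
from h import *
for n in("scene","top"): shot(n,n+"7")
a=cv2.imread('pics/scene7.png');b=cv2.imread('pics/top7.png')
cv2.imwrite('pics/c10.png',np.hstack([cv2.resize(a[130:260,210:300],(400,578),interpolation=2),cv2.resize(b[120:250,210:300],(400,578),interpolation=2)]))
S=np.array([.6118,-.0047]);ax=np.array([np.cos(np.radians(16)),np.sin(np.radians(16))])
to([*(S-.10*ax),.2226],16)
E
```

```text
time: 13.3
ee_pos: [0.5153, -0.0334, 0.2228]
eef_rot: [3.111, 0.429, 0.003]
wrist_force: [0.2, 0.1, -3.0]
width: 0.0215
t 13.4 pos [ 0.5149 -0.0315  0.2227] yaw 15.8 zax [ 0.002  0.    -1.   ] F [-0.5 -1.3 -2.7] w 0.021 q [-18.  -9. -12.  87.   0.  56.]
shift cm [0.06 0.1  0.01] turn -0.2
```

View pics/c10.png

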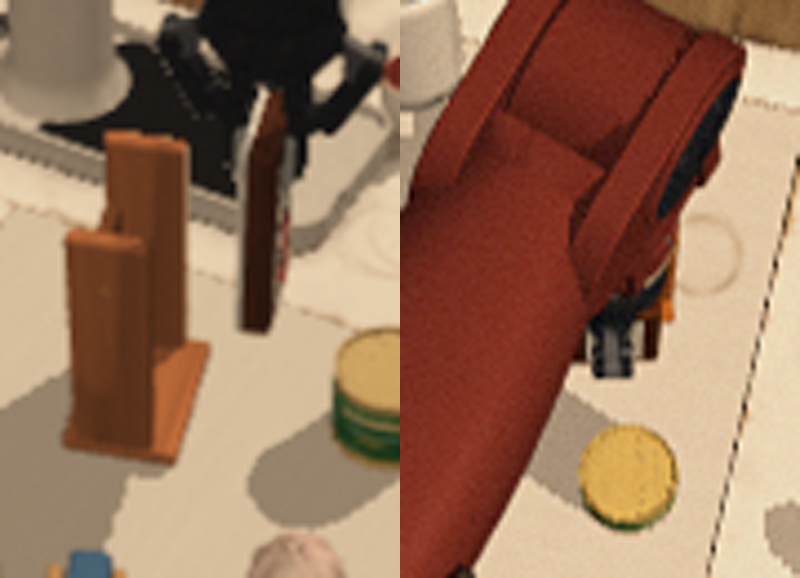

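The plate is held in front of the stand, clear of the tin. I'll overlay the corners predicted from the held pose and the stand estimate, to check both before insertion.

```bash
python3 - <<'E'
from h import *
a=cv2.imread('pics/scene7.png')
x0,y0,z=215,140,8
o=cv2.resize(a[y0:y0+75+40,x0:x0+70],None,fx=5,fy=5,interpolation=0);z=5
th=np.radians(16);ax=np.array([np.cos(th),np.sin(th)]);ay=np.array([-ax[1],ax[0]])
def ln(P,col):
    q=((proj("scene",P)-[x0,y0]+.5)*z).astype(int); cv2.polylines(o,[q],True,col,1)
S=np.array([.6118,-.0047])
def L(c,x,y,zz): return [*(c+x*ax+y*ay),zz]
C=np.array([.5151,-.0322]);b=.2227-.1186
ln([L(C,.011,.032,b),L(C,-.011,.032,b),L(C,-.011,.032,b+.14),L(C,.011,.032,b+.14)],(0,255,0))
ln([L(C,.011,-.032,b+.14),L(C,-.011,-.032,b+.14),L(C,-.011,.032,b+.14),L(C,.011,.032,b+.14)],(0,255,0))
for s in(1,-1): ln([L(S,-.04,s*.04,.185),L(S,.012,s*.04,.185),L(S,.012,s*.054,.185),L(S,-.04,s*.054,.185)],(255,0,0))
ln([L(S,-.056,.054,0),L(S,.02,.054,0),L(S,.02,-.054,0),L(S,-.056,-.054,0)],(255,0,0))
cv2.imwrite('pics/c11.png',o)
b=cv2.imread('pics/top0.png');x0,y0,z=230,150,12
o=cv2.resize(b[y0:y0+50,x0:x0+50],None,fx=z,fy=z,interpolation=0)
def ln(P,col):
    q=((proj("top",P)-[x0,y0]+.5)*z).astype(int); cv2.polylines(o,[q],True,col,1)
for s in(1,-1): ln([L(S,-.04,s*.04,.185),L(S,.012,s*.04,.185),L(S,.012,s*.054,.185),L(S,-.04,s*.054,.185)],(0,255,0))
ln([L(S,-.056,.054,0),L(S,.02,.054,0),L(S,.02,-.054,0),L(S,-.056,-.054,0)],(0,255,0))
ln([L(S,-.011,.008*np.cos(t),.12+.008*np.sin(t)) for t in np.linspace(0,6.28,20)],(0,255,255))
cv2.imwrite('pics/c12.png',o)
E
```

```text
(no output)
```

View pics/c11.png

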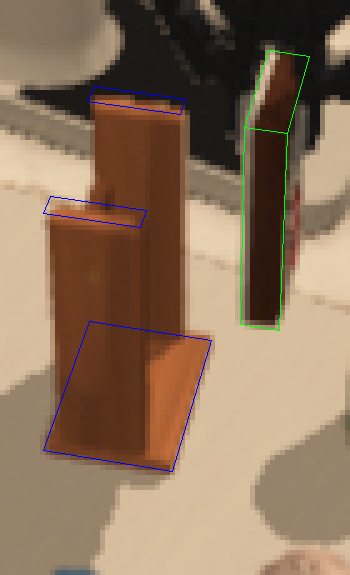

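View pics/c12.png

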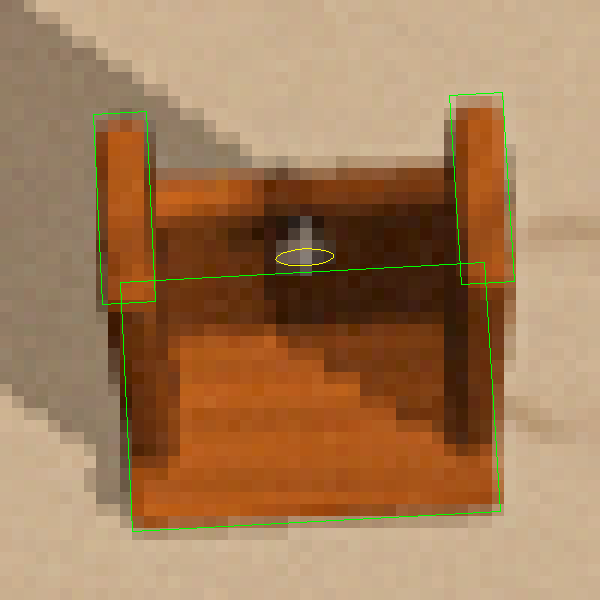

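Both overlays agree to within about 1 px. The plate matches its held pose, the foot matches in both views, and the screw head is centred under the predicted circle. I'll lower to insertion height.

```bash
python3 -m crank '[[[0,0,1],-0.2,255],[[0,0,2],-0.2,255],[[0,0,3],-0.2,255],[[0,0,4],-0.2,255],[[0,0,4],-0.2,255],[[0,0,4],-0.2,255]]'
python3 - <<'E'
from h import *
S=np.array([.6118,-.0047]);ax=np.array([np.cos(np.radians(16)),np.sin(np.radians(16))])
to([*(S-.0305*ax),.1826],16)
E
```

```text
time: 14.0
ee_pos: [0.5147, -0.0314, 0.1824]
eef_rot: [-3.111, -0.438, -0.002]
wrist_force: [1.0, 0.9, -2.9]
width: 0.0213
t 14.0 pos [ 0.5147 -0.0314  0.1824] yaw 16.01 zax [ 0.001  0.    -1.   ] F [ 1.   0.9 -2.9] w 0.0213 q [-18.  -9. -16.  83.   0.  56.]
shift cm [ 7.02  0.12 -0.01] turn 0.01
```

```bash
python3 -m crank '[[[1,0,0],0,255],[[2,0,0],0,255],[[3,0.1,0],0,255],[[4,0.1,0],0,255],[[5,0.1,0],0,255],[[6,0.1,0],0,255],[[6.6,0.1,0],0,255],[[7,0.1,0],0,255],[[7,0.1,0],0,255],[[7,0.1,0],0,255]]'
python3 - <<'E'
from h import *
S=np.array([.6118,-.0047]);ax=np.array([np.cos(np.radians(16)),np.sin(np.radians(16))])
for n in("scene","top"): shot(n,n+"8")
a=cv2.imread('pics/scene8.png');b=cv2.imread('pics/top8.png')
cv2.imwrite('pics/c13.png',np.hstack([cv2.resize(a[130:240,210:285],(400,587),interpolation=2),cv2.resize(b[135:245,215:290],(400,587),interpolation=2)]))
to([*(S-.0120*ax),.1826],16)
E
```

```text
time: 15.0
ee_pos: [0.5821, -0.013, 0.1825]
eef_rot: [-3.111, -0.438, -0.001]
wrist_force: [0.2, 0.2, -2.3]
width: 0.0214
t 15.1 pos [ 0.582  -0.0131  0.1826] yaw 16.0 zax [ 0.001  0.    -1.   ] F [-0.3  0.4 -2. ] w 0.0211 q [-14.   3.  -4.  83.   0.  60.]
shift cm [ 1.89  0.02 -0.  ] turn 0.0
```

View pics/c13.png

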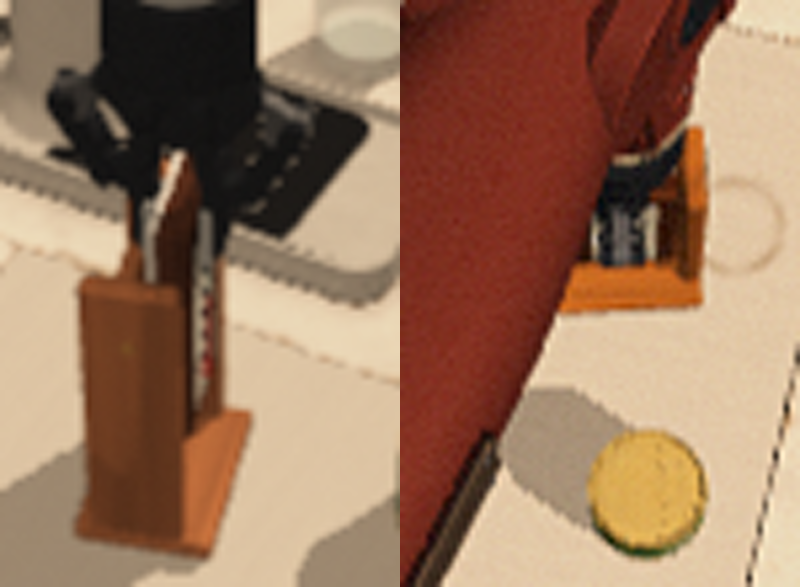

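The plate is between the cheeks and no contact is felt. I'll insert in small steps over the screw head.

```bash
python3 -m crank '[[[0.3,0,0],0,255],[[0.6,0,0],0,255],[[0.9,0,0],0,255],[[1.1,0,0],0,255],[[1.1,0,0],0,255]]'
python3 -m crank '[[[0.15,0,0],0,255],[[0.3,0,0],0,255],[[0.45,0,0],0,255],[[0.45,0,0],0,255]]'
```

```text
time: 15.6
ee_pos: [0.5928, -0.01, 0.1825]
eef_rot: [-3.111, -0.438, -0.002]
wrist_force: [0.6, 1.2, -3.2]
width: 0.0213
time: 16.0
ee_pos: [0.5973, -0.0087, 0.1825]
eef_rot: [-3.111, -0.438, -0.002]
wrist_force: [0.3, -0.5, -2.7]
width: 0.0212
```

The back has passed the head front by about 7 mm with no force, so the head is in the opening. I'll continue to the panel.

```bash
python3 -m crank '[[[0.1,0,0],0,255],[[0.2,0,0],0,255],[[0.25,0,0],0,255],[[0.25,0,0],0,255]]'
python3 -m crank '[[[0.1,0,0],0,255],[[0.15,0,0],0,255],[[0.15,0,0],0,255]]'
```

```text
time: 16.4
ee_pos: [0.5991, -0.0081, 0.1825]
eef_rot: [3.111, 0.437, -0.0]
wrist_force: [-4.7, -0.9, 0.7]
width: 0.0215
time: 16.7
ee_pos: [0.5994, -0.008, 0.1825]
eef_rot: [3.111, 0.437, -0.005]
wrist_force: [-9.6, -2.4, 2.3]
width: 0.0213
```

Contact with the panel: 10 N along x, back at about x = -2 mm by my estimate, which is consistent. I'll back off 1 mm, dwell, then lower.

```bash
python3 -m crank '[[[-0.15,0,0],0,255],[[-0.15,0,0],0,255],[[-0.15,0,0],0,255]]'
python3 -m crank '[[[0,0,0.2],0,255],[[0,0,0.4],0,255],[[0,0,0.6],0,255],[[0,0,0.8],0,255],[[0,0,0.8],0,255]]'
```

```text
time: 17.0
ee_pos: [0.5983, -0.0083, 0.1825]
eef_rot: [3.111, 0.437, -0.003]
wrist_force: [0.0, -0.4, -2.6]
width: 0.0211
time: 17.5
ee_pos: [0.598, -0.0083, 0.174]
eef_rot: [3.111, 0.437, -0.004]
wrist_force: [-0.2, -0.6, -2.5]
width: 0.0215
```

```bash
python3 -m crank '[[[0,0,0.2],0,255],[[0,0,0.4],0,255],[[0,0,0.6],0,255],[[0,0,0.8],0,255],[[0,0,0.8],0,255]]'
python3 -m crank '[[[0,0,0.2],0,255],[[0,0,0.4],0,255],[[0,0,0.5],0,255],[[0,0,0.5],0,255]]'
```

```text
time: 18.0
ee_pos: [0.5982, -0.007, 0.1663]
eef_rot: [-3.109, -0.438, 0.002]
wrist_force: [1.6, 5.9, -2.6]
width: 0.0215
time: 18.4
ee_pos: [0.598, -0.0068, 0.1609]
eef_rot: [-3.108, -0.438, 0.003]
wrist_force: [-0.4, 3.0, -3.5]
width: 0.0214
```

The slot is pushing the plate sideways about 1 mm (+y). I'll follow with a small tool-y correction while lowering the last bit.

```bash
python3 -m crank '[[[0,-0.05,0.1],0,255],[[0,-0.05,0.2],0,255],[[0,-0.05,0.25],0,255],[[0,-0.05,0.25],0,255]]'
python3 - <<'E'
from h import *
to([.6,-.007,.1586],16)
E
```

```text
time: 18.8
ee_pos: [0.5979, -0.0065, 0.1584]
eef_rot: [-3.108, -0.438, 0.003]
wrist_force: [-0.0, 0.7, -1.6]
width: 0.0213
t 18.8 pos [ 0.5979 -0.0065  0.1584] yaw 16.03 zax [-0.002  0.002 -1.   ] F [-0.   0.7 -1.6] w 0.0213 q [-13.   6.  -4.  81.   0.  61.]
shift cm [ 0.19  0.11 -0.02] turn 0.03
```

```bash
python3 -m crank '[[[0,0,0.1],0,255],[[0,0,0.15],0,255],[[0,0,0.15],0,255]]'
python3 -m crank '[[[0,0,0.1],0,255],[[0,0,0.15],0,255],[[0,0,0.15],0,255]]'
```

```text
time: 19.1
ee_pos: [0.598, -0.0066, 0.158]
eef_rot: [-3.109, -0.438, 0.002]
wrist_force: [-3.7, 1.1, 5.5]
width: 0.021
time: 19.4
ee_pos: [0.598, -0.0066, 0.1579]
eef_rot: [-3.109, -0.438, 0.001]
wrist_force: [-5.9, 2.0, 8.2]
width: 0.0218
```

Seated: the force rose at TCP z 0.158 against the expected 0.1586. I'll relax the press a little and let go.

```bash
python3 -m crank '[[[0,0,-0.05],0,255],[[0,0,-0.05],0,255],[[0,0,-0.05],0,210],[[0,0,-0.05],0,190],[[0,0,-0.05],0,160],[[0,0,-0.05],0,120],[[0,0,-0.05],0,120],[[0,0,-0.05],0,120]]'
python3 - <<'E'
from h import *
for n in("scene","top"): shot(n,n+"9")
a=cv2.imread('pics/scene9.png');b=cv2.imread('pics/top9.png')
cv2.imwrite('pics/c14.png',np.hstack([cv2.resize(a[130:240,210:285],(400,587),interpolation=2),cv2.resize(b[135:245,215:290],(400,587),interpolation=2)]))
to([.6,-.007,.1586],16)
E
```

```text
time: 20.2
ee_pos: [0.5981, -0.0067, 0.1585]
eef_rot: [-3.109, -0.438, 0.0]
wrist_force: [0.7, 0.3, 1.2]
width: 0.0452
t 20.3 pos [ 0.5981 -0.0066  0.1584] yaw 16.03 zax [-0.001  0.001 -1.   ] F [ 0.1  0.2 -0.2] w 0.045 q [-13.   6.  -4.  81.   0.  61.]
shift cm [ 0.18  0.09 -0.02] turn 0.03
```

View pics/c14.png

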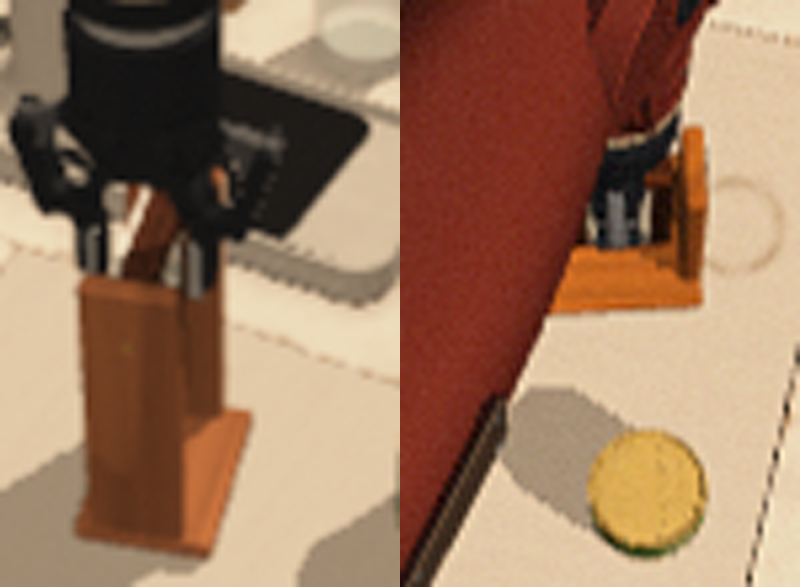

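The fingers are open (45 mm) with no force, and the plate stays up between the cheeks at scene crop (150,230). I'll rise straight up, then move well clear for an unobstructed check.

```bash
python3 -m crank '[[[0,0,-1],0,120],[[0,0,-2.5],0,120],[[0,0,-5],0,120],[[0,0,-8],0,120],[[0,0,-11],0,120],[[-3,0,-12],0,120],[[-7,0,-12],0,120],[[-11,0,-12],0,120],[[-13,3,-12],0,120],[[-13,7,-12],0,120],[[-13,11,-12],0,120],[[-13,15,-12],0,120]]'
python3 -m crank '[[[0,4,0],0,120],[[0,8,0],0,120],[[0,8,0],0,120],[[0,8,0],0,120]]'
python3 - <<'E'
from h import *
for n in("scene","top"): shot(n,n+"10")
a=cv2.imread('pics/scene10.png');b=cv2.imread('pics/top10.png')
cv2.imwrite('pics/c15.png',np.hstack([cv2.resize(a[150:240,215:275],(400,600),interpolation=2),cv2.resize(b[140:215,225:275],(400,600),interpolation=2)]))
to([.6,-.007,.1586],16)
E
```

```text
time: 21.5
ee_pos: [0.515, -0.1886, 0.2803]
eef_rot: [3.111, 0.438, 0.003]
wrist_force: [0.5, 1.1, -0.3]
width: 0.0449
time: 21.9
ee_pos: [0.537, -0.2661, 0.2811]
eef_rot: [3.111, 0.436, 0.003]
wrist_force: [-0.3, 0.0, 0.3]
width: 0.0449
t 22.0 pos [ 0.5371 -0.2648  0.2815] yaw 16.06 zax [ 0.002 -0.    -1.   ] F [-0.3 -0.5 -0.1] w 0.0455 q [-39.   6.  10.  93.   0.  35.]
shift cm [ 13.15 -23.05  12.29] turn 0.06
```

View pics/c15.png

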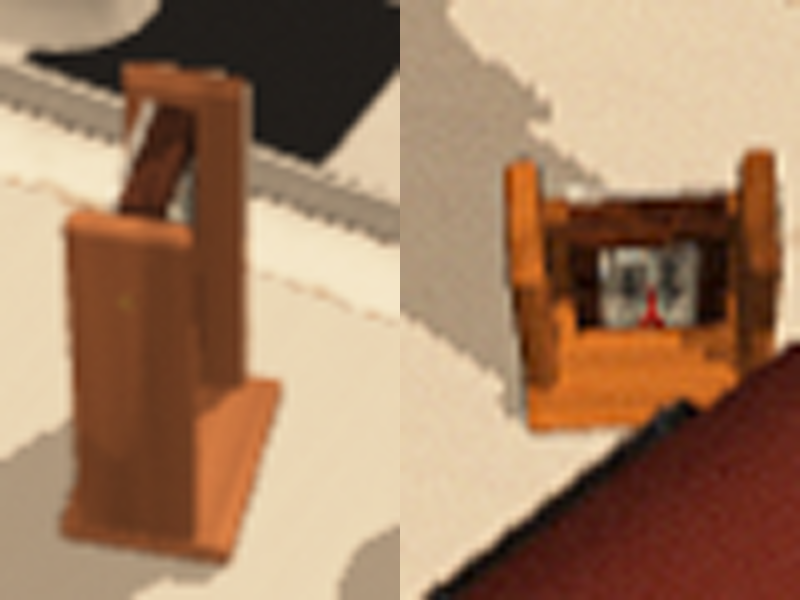

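View pics/top10.png

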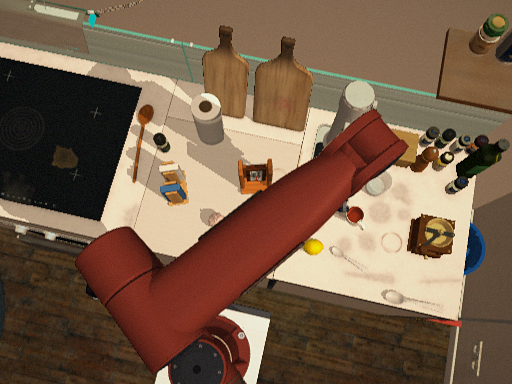

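View pics/scene10.png

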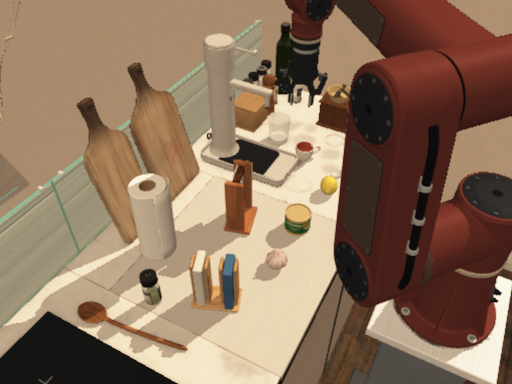

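The thermometer hangs face outward between the cheeks, and the trivets, tin, garlic, lemon and cup are in place. As a numeric check I'll cast its top edge onto z = 0.18.

```bash
python3 - <<'E'
from h import *
S=np.array([.6105,-.0040]);th=np.radians(16);ax=np.array([np.cos(th),np.sin(th)]);ay=np.array([-ax[1],ax[0]])
a=np.array(cv2.imread('pics/scene10.png'));b=cv2.imread('pics/top10.png')
out=[]
for n,im,(x0,y0) in(("scene",a,(220,155)),("top",b,(233,155))):
    o=cv2.resize(im[y0:y0+45,x0:x0+42],None,fx=9,fy=9,interpolation=0)
    P=[[*(S+x*ax+y*ay),.18] for x,y in((0,.032),(-.022,.032),(-.022,-.032),(0,-.032))]
    q=((proj(n,P)-[x0,y0]+.5)*9).astype(int);cv2.polylines(o,[q],True,(0,255,0),1);out.append(o)
    P=[[*(S-.022*ax+y*ay),z] for y,z in((.032,.18),(-.032,.18),(-.032,.04),(.032,.04))]
    q=((proj(n,P)-[x0,y0]+.5)*9).astype(int);cv2.polylines(o,[q],True,(255,255,0),1)
cv2.imwrite('pics/c16.png',np.hstack(out))
E
```

```text
(no output)
```

View pics/c16.png

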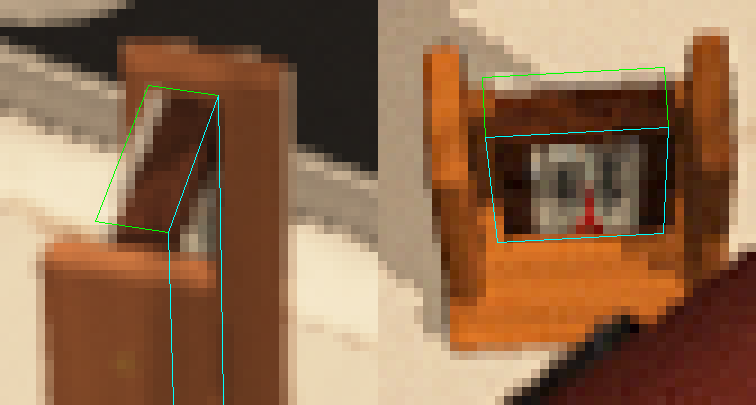

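The overlay agrees within about 1–2 px, which is the same offset the cheek tops show. The plate is upright, seated, and has stayed at rest since release. Handing in.

```bash
python3 -c "
from workcell import finish_job
print(finish_job())"
```

```text
the job is handed in; nothing more can be done
None
```

The thermometer is hanging on the stand's screw, face outward and released. I handed the job in at about 22 s of robot time; no verdict is reported.

**What I did:**
- I took the thermometer out of the middle bay by its edges and stood it upright between the rack and the stand.
- I let go and took it again by its faces near the top.
- I passed the keyhole over the screw head until the back touched the panel at about 10 N, then backed off 1.5 mm.
- I lowered it 24 mm into the slot. The screw took the weight at TCP height 0.158 m; I had calculated 0.1586 m.
- I released it, rose straight up and moved the arm well clear.

**Last checks:**
- After release the wrist force was about zero.
- The final pictures show the thermometer upright between the cheeks with the red column facing outward.
- Both trivets are in the rack, and no bystander looks moved, though I did not measure their positions.

**What disagreed:**
- **Face side:** I first took the light strip on the far side for the face. The picture after lifting showed it was the aluminium back, so I dropped the planned half turn.
- **Slot alignment:** the slot pushed the plate about 1 mm sideways while I lowered it (peak about 6 N), so my sideways estimate of the screw was off by about that much.
- **Final overlay:** in the top view the thermometer's top edge sits 1–2 pixels (about 5 mm) from the prediction. The stand's cheek tops showed a similar offset, so I put it down to calibration. That means the pictures alone do not prove the slot end is within 6 mm of the screw; the main evidence is the seating height.

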